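Find the preserve jar that has not sealed and set it aside

TASK

One of the three preserve jars in the wooden rack has not sealed. Find it by feel: give the lids a light twist one after another, easing off as soon as one resists so that no good seal is broken; the slack lid keeps turning with little effort - turn it on its jar by some 20 degrees to be sure and leave it so. Then lift that jar out and stand it upright on the cutting board, to be eaten first; leave the sealed jars in the rack with their lids unturned, and everything else where it is.

Things in the scene. Friction and masses are not known exactly. Their poses are not given: they have to be found in the camera images.
- rack: wooden jar rack, 104 x 320 mm, 69 mm high at its end boards, fixed. Origin: centre of its underside; y along the row. Floor 12 mm up; the board above it (top at 48 mm) has square holes of 64 mm at y = -96, 0 and +96 mm. A jar stands upright in each with 2 mm of play all round: it turns freely by up to 0.07 rad either way from square, then bears on the hole.
- small_board: plain wooden cutting board, 160 mm (x) by 240 mm (y), 14 mm thick, fast on the worktop and empty. Origin: centre of its underside.
- jar_1: one of three like preserve jars: square glass body 60 x 60 mm, 84 mm tall, then a round neck (47 mm) and a ribbed metal screw lid 54 mm across and 20 mm high, gripped from above; 17 mm stay free below the lid down to the square shoulder. 121 mm tall in all, about 0.45 kg. Origin: centre of its underside, z up. Its number does not tell its place in the row.
- jar_2: one of three like preserve jars: square glass body 60 x 60 mm, 84 mm tall, then a round neck (47 mm) and a ribbed metal screw lid 54 mm across and 20 mm high, gripped from above; 17 mm stay free below the lid down to the square shoulder. 121 mm tall in all, about 0.45 kg. Origin: centre of its underside, z up. Its number does not tell its place in the row.
- jar_3: one of three like preserve jars: square glass body 60 x 60 mm, 84 mm tall, then a round neck (47 mm) and a ribbed metal screw lid 54 mm across and 20 mm high, gripped from above; 17 mm stay free below the lid down to the square shoulder. 121 mm tall in all, about 0.45 kg. Origin: centre of its underside, z up. Its number does not tell its place in the row.
- lid_1_top (a point): centre of the top of jar_1's lid, 121 mm above the jar's underside; axes turn with the lid and start parallel to the jar's. A sealed lid holds to 1.3 to 1.5 N m either way (forced, it slips by up to 0.12 rad and binds: seal broken); an unsealed one turns at 0.2 to 0.35 N m, up to 0.8 rad either way, stays where left, and bears its jar when lifted by it. To the eye they are alike.
- lid_2_top (a point): centre of the top of jar_2's lid, 121 mm above the jar's underside; axes turn with the lid and start parallel to the jar's. A sealed lid holds to 1.3 to 1.5 N m either way (forced, it slips by up to 0.12 rad and binds: seal broken); an unsealed one turns at 0.2 to 0.35 N m, up to 0.8 rad either way, stays where left, and bears its jar when lifted by it. To the eye they are alike.
- lid_3_top (a point): centre of the top of jar_3's lid, 121 mm above the jar's underside; axes turn with the lid and start parallel to the jar's. A sealed lid holds to 1.3 to 1.5 N m either way (forced, it slips by up to 0.12 rad and binds: seal broken); an unsealed one turns at 0.2 to 0.35 N m, up to 0.8 rad either way, stays where left, and bears its jar when lifted by it. To the eye they are alike.
- tomato: tomato, about 73 mm across, lying behind the board; not part of the job. Origin: centre of its underside.
- onion: onion, about 75 mm across, lying behind the board; not part of the job. Origin: centre of its underside.
- garlic: head of garlic, 55 mm, lying behind the gap between board and rack; not part of the job. Origin: centre of its underside.
- wooden_spoon: wooden spoon, 297 mm long, lying in front of the rack; not part of the job. Origin: centre of its underside.
- lime: lime, 57 x 46 mm, lying at the left front, beside the board; not part of the job. Origin: centre of its underside.
- spare_lid: spare lid of the same kind, 54 mm across, 20 mm high, lying on the worktop near the front between rack and board; not part of the job. Origin: centre of its underside.

How it is judged (in metres and radians):
On the way:
1. a lid has been turned by at least 0.2 rad (11 degrees) on its jar, which still stands in the rack; only the unsealed lid can turn so far (((angle between the x axis of lid_1_top and the x axis of jar_1, either way round above 0.2 rad and z of jar_1 in the frame of rack below 0.02 m and distance of jar_1 from where it was at the start of the episode below 0.012 m) or (angle between the x axis of lid_2_top and the x axis of jar_2, either way round above 0.2 rad and z of jar_2 in the frame of rack below 0.02 m and distance of jar_2 from where it was at the start of the episode below 0.012 m) or (angle between the x axis of lid_3_top and the x axis of jar_3, either way round above 0.2 rad and z of jar_3 in the frame of rack below 0.02 m and distance of jar_3 from where it was at the start of the episode below 0.012 m))), for 0.1 s.
At the end, for the whole second after the job is handed in: The unsealed jar, lid turned by over 0.2 rad, stands upright (to 0.08 rad) and at rest on the board, its middle within 55 mm (across) and 95 mm (along) of the board's; the sealed jars stand upright in the rack, within 12 mm of their start, lids turned by less than 0.06 rad (((angle between the x axis of lid_1_top and the x axis of jar_1, either way round above 0.2 rad and x of jar_1 in the frame of small_board between -0.055 and 0.055 m and y of jar_1 in the frame of small_board between -0.095 and 0.095 m and z of jar_1 in the frame of small_board between 0.01 and 0.018 m and angle between jar_1's own z axis and vertical below 0.08 rad and linear speed of jar_1 below 0.02 m/s and distance of each of jar_2, jar_3 from where it was at the start of the episode below 0.012 m and angle between each of jar_2, jar_3's own z axis and vertical below 0.1 rad and angle between the x axis of lid_2_top and the x axis of jar_2, either way round below 0.06 rad and angle between the x axis of lid_3_top and the x axis of jar_3, either way round below 0.06 rad) or (angle between the x axis of lid_2_top and the x axis of jar_2, either way round above 0.2 rad and x of jar_2 in the frame of small_board between -0.055 and 0.055 m and y of jar_2 in the frame of small_board between -0.095 and 0.095 m and z of jar_2 in the frame of small_board between 0.01 and 0.018 m and angle between jar_2's own z axis and vertical below 0.08 rad and linear speed of jar_2 below 0.02 m/s and distance of each of jar_1, jar_3 from where it was at the start of the episode below 0.012 m and angle between each of jar_1, jar_3's own z axis and vertical below 0.1 rad and angle between the x axis of lid_1_top and the x axis of jar_1, either way round below 0.06 rad and angle between the x axis of lid_3_top and the x axis of jar_3, either way round below 0.06 rad) or (angle between the x axis of lid_3_top and the x axis of jar_3, either way round above 0.2 rad and x of jar_3 in the frame of small_board between -0.055 and 0.055 m and y of jar_3 in the frame of small_board between -0.095 and 0.095 m and z of jar_3 in the frame of small_board between 0.01 and 0.018 m and angle between jar_3's own z axis and vertical below 0.08 rad and linear speed of jar_3 below 0.02 m/s and distance of each of jar_1, jar_2 from where it was at the start of the episode below 0.012 m and angle between each of jar_1, jar_2's own z axis and vertical below 0.1 rad and angle between the x axis of lid_1_top and the x axis of jar_1, either way round below 0.06 rad and angle between the x axis of lid_2_top and the x axis of jar_2, either way round below 0.06 rad))); the robot touches nothing.
It fails at once if a good seal is broken: a second lid too has been turned on its jar by more than 0.06 rad (3.5 degrees) ((angle between the x axis of lid_1_top and the x axis of jar_1, either way round above 0.06 rad and angle between the x axis of lid_2_top and the x axis of jar_2, either way round above 0.06 rad) or (angle between the x axis of lid_1_top and the x axis of jar_1, either way round above 0.06 rad and angle between the x axis of lid_3_top and the x axis of jar_3, either way round above 0.06 rad) or (angle between the x axis of lid_2_top and the x axis of jar_2, either way round above 0.06 rad and angle between the x axis of lid_3_top and the x axis of jar_3, either way round above 0.06 rad)).
It fails at once if a second jar too has been lifted or shifted by more than 20 mm (distance of each of jar_1, jar_2 from where it was at the start of the episode above 0.02 m or distance of each of jar_1, jar_3 from where it was at the start of the episode above 0.02 m or distance of each of jar_2, jar_3 from where it was at the start of the episode above 0.02 m).
It fails at once if something that is not part of the job is moved by more than 30 mm (distance of any of tomato, onion, garlic, wooden_spoon, lime, spare_lid from where it was at the start of the episode above 0.03 m).
It also fails if it takes over 72 s, if anything falls off the work surface, if the arm or the gripper's body presses on something with over 40 N, if the wrist force passes 120 N, or if a joint passes its speed limit or range.

ROBOT

A 6-joint arm with a two-finger parallel gripper is mounted at the origin on a cart in front of the work surface, level with it; the furniture and walls round the work are solid. World frame = base frame: x ahead of the robot, y to its left, z up, the work surface at z = 0. Lengths are in mm, angles in rad, forces in N, time in s.
With the tool pointing down it reaches from about 250 to 775 mm from the base axis. Payload 4 kg.
Tool frame: the origin (TCP) lies at the centre of the arm's flange, where the gripper is bolted on; the fingertips stand 199 mm ahead of it and the grasp point (between the pads) lies 180 mm ahead of it (r.grip_point_offset is the distance from the TCP to the grasp point, in mm); z points along the fingers, y is the line along which they close (so a half turn about z gives the same grasp; the last joint's range is limited). The gripper opens to 94 mm and grips with 3 to 60 N. Pads are 16 mm wide; open, the fingers measure 119 mm over their backs; the gripper's body (75 mm by 177 mm) begins 78 mm behind the grasp point.
Start: joints at [1.019, 0.087, 1.371, -0, 1.684, -0.103], TCP at [238.639, 495.532, 404.706] pointing down, gripper open.
Joint ranges: [-3.1, 3.1], [-0.76, 2.03], [0.27, 2.55], [-1.08, 4.22], [0.17, 2.65], [-2.57, 2.57]. Speed limits (rad/s): [2.79, 2.79, 3.14, 3.14, 3.14, 3.14].

INTERFACE

Orientations are given as a unit quaternion [w, x, y, z].
In Python, from station import r, vision gives the robot as it stands. The module is installed in compiled form; this text tells all that it offers.
- The arm moves only by the shell command python3 -m crank 'ROWS' [FORCE]. ROWS is text: rows parted by semicolons, each of 7 numbers parted by spaces: the shift along the tool's x, y, z in units of 20 cm (1.0 is 20 cm), then the turn, a rotation vector about the tool's x, y, z in units of 90 degrees (1.0 is 90 degrees), then the opening, from 0 (shut) to 1 (fully open). In form: tx ty tz rx ry rz grip; .... A call has 1 to 12 rows; each row is the pose to reach, as a shift and turn from the pose commanded when the call began, along the tool's axes at that moment; what a row does not reach only later rows make up. A row lasts 1/10 s, in which the tool goes at most 50 mm and 8.59 degrees, less where a joint would pass 70% of its speed; a pose out of reach is approached as far as the arm can. A call with a number of a shift or a turn outside -1 to 1 is refused whole. A call with a gripper value outside its range is refused whole. The fingers move at their own pace and stop on an object; FORCE is the grip in N (left out, the last holds). Time passes only in rows, so rows that repeat a pose let the fingers close. It gives the time, the measured TCP pose, the force, the opening and the grip force at its end, in the units of the state.
- r.get_obs(): the state, without advancing time (a new reading comes with each control period).
- vision.camera(name): name is "scene" or "top" or "wrist"; returns a dict with "image" (420x560x3 uint8, red, green, blue), "fovy" (degrees; the focal length in pixels is half the picture's height over the tangent of half this angle, whatever the lens; pixels are square), "cx", "cy" (the principal point, pixels), "extrinsics" (4x4, takes a point from world to camera coordinates). Camera axes: x right, y down, z forward; pixel columns grow to the right and rows downward; lengths in mm; the calibration is good to about 2 mm. The wrist camera is an equidistant fisheye: a pixel r from the principal point sees the ray r / f radians off the axis. A picture is of the moment at which its call begins. There is no depth.
- r.job_done(): hands the job in; it is judged then, once.
The state is a dict: "time_s": time; "qpos": joint angles; "dq": joint speeds; "effort": joint torques, N m; "tcp_pos": TCP position; "eef_rot": TCP orientation; "force": force on the tool from outside, world axes, zero at the start; "wrist_torque": the same for the moment, N m; "grip_width": opening from 0.0 (shut) to 1.0 (fully open); "finger_force": force on a finger pad.
Only numpy, scipy, OpenCV 4.12 (cv2) and the standard library are available. Lean on these libraries where they do the work, as an engineer would, in place of code of your own. Each camera call takes 0.05 s, during which the arm holds its last target. There are 200 camera calls.

## Working session

There is one attempt and no reset: what is moved stays moved. The work goes in short steps, Python scripts to look and compute and a shell command to move; the robot and the scene stay as the last step left them, time stands still between calls to the robot, and variables do not carry over. Pictures are saved under pics/ and viewed, at most 10 in all, crops included, and the job is handed in when it is done.

```bash
mkdir -p pics; cat > h.py <<'E'
import numpy as np, cv2
from station import r, vision
def cam(n,save=None):
    c=vision.camera(n)
    if save: cv2.imwrite('pics/'+save,c['image'][:,:,::-1])
    return c
def ray(c,u,v,z):
    f=210/np.tan(np.radians(c['fovy'])/2); E=np.array(c['extrinsics'])
    d=np.array([(u-c['cx'])/f,(v-c['cy'])/f,1.])
    R=E[:3,:3];o=-R.T@E[:3,3]; w=R.T@d
    return o+w*(z-o[2])/w[2]
E
python3 - <<'E'
from h import *
for n in('scene','top'):
    c=cam(n,n+'1.png'); print(n,c['fovy'],c['cx'],c['cy'],np.round(c['extrinsics'],3).tolist())
o=r.get_obs();print({k:np.round(v,3) for k,v in o.items()})
E
```

```text
scene 53.32105959475272 288.3707170224289 205.01681197860958 [[0.802, -0.598, 0.003, -373.275], [-0.343, -0.463, -0.817, 332.418], [0.49, 0.654, -0.576, 1163.481], [0.0, 0.0, 0.0, 1.0]]
top 43.91490908705828 276.48192413512635 212.13512863803265 [[-0.007, -1.0, -0.004, 107.768], [-0.997, 0.007, -0.08, 521.071], [0.08, 0.004, -0.997, 1512.278], [0.0, 0.0, 0.0, 1.0]]
{'time_s': np.float64(0.1), 'qpos': array([ 1.019,  0.088,  1.372, -0.   ,  1.684, -0.103]), 'dq': array([-0.   , -0.001, -0.003,  0.   ,  0.001,  0.001]), 'effort': array([ 3.0000e-03, -3.4125e+01, -3.0330e+01,  7.2000e-02,  3.0000e-02,
       -0.0000e+00]), 'tcp_pos': array([238.583, 495.452, 403.624]), 'eef_rot': array([-0.   ,  0.223,  0.975, -0.001]), 'force': array([-0.17 ,  0.777, -0.32 ]), 'wrist_torque': array([-0.023, -0.029,  0.004]), 'finger_force': np.float64(0.0), 'grip_width': np.float64(1.001)}
```

View pics/top1.png

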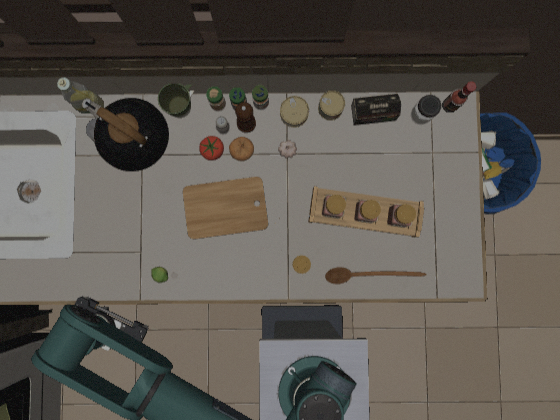

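View pics/scene1.png

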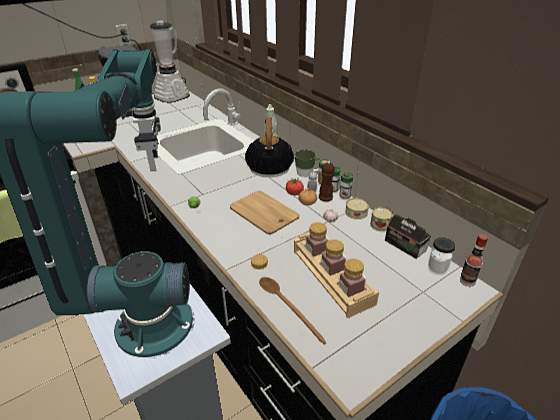

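The top view shows the board around (226,207), the rack from (312,190) to (422,233), and lids at about (335,205), (369,209) and (405,214). The spare lid is at (302,264). Next I'll turn these pixels into positions.

```bash
python3 - <<'E'
from h import *
c=cam('top'); im=c['image']; hsv=cv2.cvtColor(im,cv2.COLOR_RGB2HSV)
for p in [(335,200),(369,205),(405,210),(302,264),(226,207),(315,205),(352,220)]: print(p,hsv[p[1],p[0]])
m=((hsv[:,:,1]>80)&(hsv[:,:,0]<25)&(hsv[:,:,2]>60)).astype(np.uint8)
for nm,x0,x1,y0,y1,z in [('board',170,280,165,250,14),('rack',300,430,175,245,69)]:
    k=np.zeros_like(m);k[y0:y1,x0:x1]=m[y0:y1,x0:x1]
    cs,_=cv2.findContours(k,0,2);q=max(cs,key=cv2.contourArea);b=cv2.boxPoints(cv2.minAreaRect(q))
    P=np.array([ray(c,*p,z)[:2] for p in b]);print(nm,b.round(1).tolist(),P.round(0).tolist(),P.mean(0).round(1), np.linalg.norm(P[1]-P[0]),np.linalg.norm(P[2]-P[1]))
print([ray(c,*p,133)[:2].round(1) for p in [(335,205),(369,209),(405,214)]])
cv2.imwrite('pics/t2.png',cv2.resize(im[170:280,290:430,::-1],None,fx=5,fy=5,interpolation=2))
E
```

```text
(335, 200) [ 19 127 122]
(369, 205) [ 18 125 120]
(405, 210) [ 20 129 119]
(302, 264) [ 19 125 120]
(226, 207) [ 17 106 123]
(315, 205) [ 17 102 123]
(352, 220) [ 17  94 144]
board [[181.1999969482422, 186.3000030517578], [261.1000061035156, 175.5], [268.29998779296875, 228.39999389648438], [188.39999389648438, 239.1999969482422]] [[601.0, 387.0], [632.0, 149.0], [474.0, 129.0], [444.0, 365.0]] [538.  257.4] 239.52572474273111 158.75290883179255
rack [[308.3999938964844, 222.1999969482422], [313.20001220703125, 186.60000610351562], [424.5, 201.5], [419.79998779296875, 237.0]] [[489.0, 13.0], [590.0, -1.0], [546.0, -318.0], [444.0, -302.0]] [ 517.2 -152.1] 102.91378068418238 320.18184898026897
[array([531.3, -56. ]), array([ 519.7, -148.5]), array([ 505.3, -246.2])]
```

View pics/t2.png

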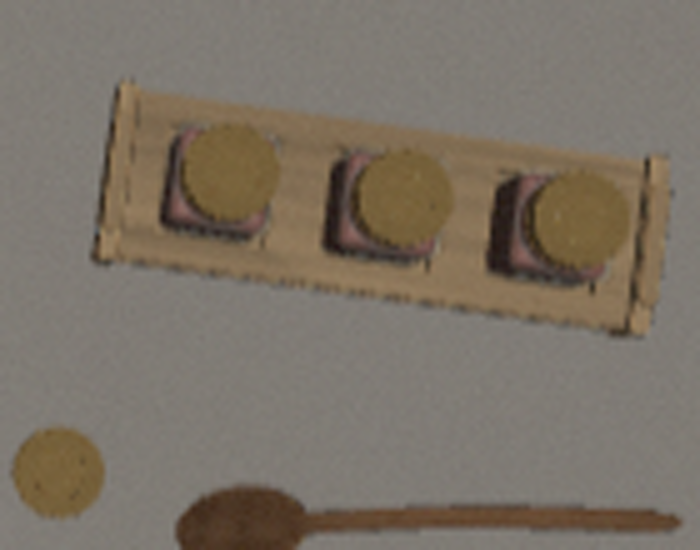

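The lids (rack-floor z 12, top at 133) come out at roughly (532,-59), (518,-154) and (505,-249), and the rack yaw is about -8.1°. I'll head above the first one.

```bash
cat >> h.py <<'E'
from scipy.spatial.transform import Rotation as Ro
def pose():
    o=r.get_obs();q=o['eef_rot'];return np.array(o['tcp_pos']),Ro.from_quat([q[1],q[2],q[3],q[0]]),o
def plan(x,y,z,yaw):
    "grasp point target, yaw of tool y axis (deg); prints row numbers"
    p,R,o=pose(); a=np.radians(yaw); ya=np.array([np.cos(a),np.sin(a),0]); za=np.array([0,0,-1.])
    T=Ro.from_matrix(np.c_[np.cross(ya,za),ya,za])
    t=R.inv().apply(np.array([x,y,z+180])-p)/200; w=(R.inv()*T).as_rotvec()/(np.pi/2)
    print('plan',t.round(3),w.round(3),'dist',np.linalg.norm(t)*200)
def st():
    p,R,o=pose(); Y=R.as_matrix()
    print('t',o['time_s'],'grip pt',(p+R.apply([0,0,180])).round(1),'yaw',np.degrees(np.arctan2(Y[1,1],Y[0,1])).round(2),'z',Y[:,2].round(3),'F',np.round(o['force'],1),'M',np.round(o['wrist_torque'],2),'w',np.round(o['grip_width'],3),'ff',np.round(o['finger_force'],1),'q',np.round(o['qpos'],2),'e6',round(o['effort'][5],3))
E
python3 - <<'E'
from h import *
c=cam('top')
for p in [(336,204.6),(371,209.6),(406.2,214)]: print(ray(c,*p,133).round(1))
for f in (.35,.68,1): plan(238.6+f*(532-238.6),495.5+f*(-59-495.5),210+(f-.3)*0,64-72*f)
E
```

```text
[532.3 -58.7 133. ]
[ 518.  -153.9  133. ]
[ 505.3 -249.5  133. ]
plan [-0.884 -0.651  0.071] [-0.001  0.     0.283] dist 219.98319986984947
plan [-1.717 -1.266  0.071] [-0.001  0.     0.547] dist 426.78925517497055
plan [-2.525 -1.861  0.072] [-0.001  0.     0.803] dist 627.4643375178867
```

```bash
python3 -m crank '-0.2 -0.15 0 0 0 0.07 1; -0.4 -0.3 0 0 0 0.14 1; -0.6 -0.45 0 0 0 0.21 1; -0.8 -0.6 0 0 0 0.28 1; -0.88 -0.65 0 0 0 0.28 1; -0.88 -0.65 0 0 0 0.28 1'; python3 - <<'E'
from h import *
plan(435,125,215,28); plan(532,-59,215,-8.1);st()
E
```

```text
time_s: 0.8
tcp_pos: [341.8, 300.0, 404.7]
eef_rot: [0.0, 0.432, 0.902, -0.0]
force: [-0.0, 1.3, -0.4]
grip_width: 1.002
finger_force: 0.0
plan [-0.974 -0.186  0.049] [0.   0.   0.12] dist 198.5285042672511
plan [-1.995 -0.384  0.05 ] [0.    0.    0.521] dist 406.4087717831304
t 0.8 grip pt [341.9 300.  224.7] yaw 38.82 z [ 0.001 -0.    -1.   ] F [-0.   1.3 -0.4] M [-0.05 -0.02  0.01] w 1.002 ff 0.0 q [ 0.6  -0.13  1.58 -0.    1.69 -0.08] e6 -0.168
```

```bash
python3 -m crank '-0.2 -0.04 0 0 0 0.07 1; -0.4 -0.08 0 0 0 0.14 1; -0.6 -0.12 0 0 0 0.2 1; -0.8 -0.16 0 0 0 0.25 1; -0.98 -0.19 0 0 0 0.26 1; -0.98 -0.19 0 0 0 0.26 1'; python3 - <<'E'
from h import *
plan(532,-59,215,-8.1);st()
E
```

```text
time_s: 1.4
tcp_pos: [436.3, 124.0, 404.2]
eef_rot: [0.0, 0.606, 0.796, -0.0]
force: [-0.6, 0.5, -0.5]
grip_width: 1.005
finger_force: 0.0
plan [-1.009  0.218  0.047] [-0.     0.001  0.261] dist 206.75810019190317
t 1.4 grip pt [436.2 123.9 224.2] yaw 15.43 z [-0.    -0.001 -1.   ] F [-0.6  0.5 -0.5] M [-0.01  0.09 -0.04] w 1.005 ff 0.0 q [ 0.15 -0.13  1.58 -0.    1.69 -0.12] e6 -0.226
```

```bash
python3 -m crank '-0.2 0.04 0 0 0 0.07 1; -0.4 0.09 0 0 0 0.14 1; -0.6 0.13 0 0 0 0.2 1; -0.8 0.17 0 0 0 0.26 1; -1 0.218 0.045 0 0 0.261 1; -1 0.218 0.045 0 0 0.261 1; -1 0.218 0.045 0 0 0.261 1'; python3 - <<'E'
from h import *
plan(532.3,-58.7,123,-8.1);st()
c=cam('wrist','w1.png'); print(c['fovy'],c['cx'],c['cy'])
E
```

```text
time_s: 2.1
tcp_pos: [531.3, -53.9, 394.7]
eef_rot: [-0.001, 0.753, 0.658, -0.0]
force: [0.5, 0.0, -0.4]
grip_width: 1.001
finger_force: 0.0
plan [-0.024  0.009  0.459] [-0.001 -0.001  0.004] dist 91.87162621394283
t 2.1 grip pt [530.9 -53.5 214.7] yaw -7.77 z [-0.002  0.002 -1.   ] F [ 0.5  0.  -0.4] M [-0.03  0.01 -0.  ] w 1.001 ff 0.0 q [-0.21  0.05  1.43  0.    1.66 -0.07] e6 -0.008
65.70646984690485 277.3597752413958 208.4653248383123
```

View pics/w1.png

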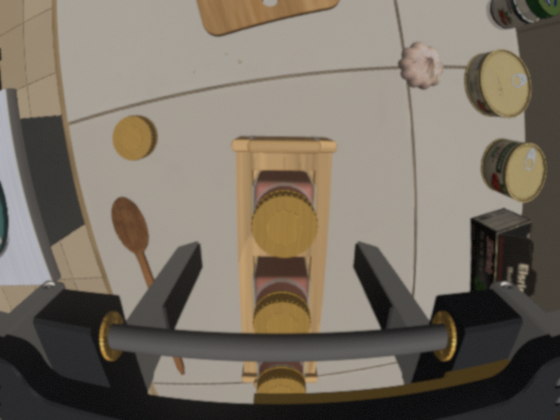

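The wrist view shows the first lid at (284,224), the second at about (282,317), and both fingers clear of the rack. I'll cast these through the fisheye model.

```bash
cat >> h.py <<'E'
def fray(c,u,v,z):
    f=210/np.tan(np.radians(c['fovy'])/2); E=np.array(c['extrinsics'])
    x,y=u-c['cx'],v-c['cy']; rr=np.hypot(x,y)+1e-9; th=rr/f
    d=np.array([np.sin(th)*x/rr,np.sin(th)*y/rr,np.cos(th)])
    R=E[:3,:3];o=-R.T@E[:3,3]; w=R.T@d
    return o+w*(z-o[2])/w[2]
E
python3 - <<'E'
from h import *
c=cam('wrist')
for p in [(284.5,223),(282,317)]: print(fray(c,*p,133).round(1))
plan(532.3,-58.7,123,-8.1)
E
```

```text
[536.1 -55.1 133. ]
[ 522.5 -144.   133. ]
plan [-0.028  0.011  0.464] [-0.    -0.001  0.005] dist 93.01114487601933
```

```bash
python3 -m crank '-0.018 0.018 0.1 0 0 0 1; -0.018 0.018 0.25 0 0 0 1; -0.018 0.018 0.4 0 0 0 1; -0.018 0.018 0.46 0 0 0 1; -0.018 0.018 0.46 0 0 0 1' 15; python3 -c "
from h import *
plan(534,-57,123,-8.1);st()"; python3 -m crank '0 0 0 0 0 0 0.7;0 0 0 0 0 0 0.5;0 0 0 0 0 0 0.5;0 0 0 0 0 0 0.5;0 0 0 0 0 0 0.5;0 0 0 0 0 0 0.5;0 0 0 0 0 0 0.5' 15;python3 -c "
from h import *
st()"
```

```text
time_s: 2.7
tcp_pos: [533.3, -57.4, 302.1]
eef_rot: [-0.002, 0.753, 0.658, -0.001]
force: [0.2, -0.4, -0.0]
grip_width: 1.002
finger_force: 0.0
plan [ 0.003  0.003 -0.005] [-0.002 -0.     0.005] dist 1.2678664875526249
t 2.7 grip pt [532.6 -57.2 122.1] yaw -7.69 z [-0.004  0.001 -1.   ] F [ 0.2 -0.4 -0. ] M [-0.07  0.08  0.02] w 1.002 ff 0.0 q [-0.21  0.1   1.56  0.    1.48 -0.08] e6 0.003
time_s: 3.4
tcp_pos: [534.4, -59.0, 304.2]
eef_rot: [0.001, 0.754, 0.657, 0.001]
force: [1.0, -0.3, 1.7]
grip_width: 0.572
finger_force: 15.0
t 3.4 grip pt [534.7 -59.  124.2] yaw -7.81 z [ 0.002 -0.    -1.   ] F [ 1.  -0.3  1.7] M [-0.11 -0.24 -0.03] w 0.572 ff 15.0 q [-0.22  0.1   1.56  0.    1.48 -0.08] e6 -0.002
```

```bash
python3 -m crank '0 0 0 0 0 0.012 0.5;0 0 0 0 0 0.024 0.5;0 0 0 0 0 0.036 0.5;0 0 0 0 0 0.048 0.5;0 0 0 0 0 0.055 0.5;0 0 0 0 0 0.055 0.5'>/dev/null;python3 -c "
from h import *
st()"; python3 -m crank '0 0 0 0 0 0.01 0.5;0 0 0 0 0 0.02 0.5;0 0 0 0 0 0.02 0.5'>/dev/null;python3 -c "
from h import *
st()"
```

```text
t 4.0 grip pt [534.4 -59.4 124.1] yaw -12.78 z [ 0.001 -0.001 -1.   ] F [ 2.5 -4.2  3.7] M [-0.7  -0.18  0.29] w 0.566 ff 15.0 q [-0.22  0.1   1.56 -0.    1.48  0.01] e6 0.327
t 4.3 grip pt [534.4 -59.2 124.2] yaw -14.6 z [ 0.001 -0.001 -1.   ] F [ 1.7 -4.7  4.3] M [-0.85 -0.23  0.26] w 0.574 ff 15.0 q [-0.22  0.1   1.56 -0.    1.48  0.04] e6 0.316
```

```bash
python3 -m crank '0 0 0 0 0 0 0.5;0 0 0 0 0 0 0.5;0 0 0 0 0 0.01 0.5;0 0 0 0 0 0.02 0.5;0 0 0 0 0 0.02 0.5' 25 >/dev/null;python3 -c "
from h import *
st()"; python3 -m crank '0 0 0 0 0 0.01 0.5;0 0 0 0 0 0.02 0.5;0 0 0 0 0 0.03 0.5;0 0 0 0 0 0.03 0.5'>/dev/null;python3 -c "
from h import *
st()"
```

```text
t 4.8 grip pt [534.4 -59.1 124.2] yaw -16.37 z [ 0.001 -0.    -1.   ] F [ 2.2 -5.   6.1] M [-0.83 -0.23  0.27] w 0.569 ff 25.0 q [-0.22  0.1   1.56 -0.    1.48  0.07] e6 0.317
t 5.2 grip pt [534.4 -59.1 124.2] yaw -19.07 z [ 0.001 -0.001 -1.   ] F [ 2.3 -4.6  5.1] M [-0.88 -0.32  0.24] w 0.568 ff 25.0 q [-0.22  0.1   1.56 -0.    1.48  0.12] e6 0.317
```

The torque stays at about 0.32 N m even with a firmer grip, so the lid itself is turning and this is the slack jar. I'll turn it further to be sure.

```bash
python3 -m crank '0 0 0 0 0 0.03 0.5;0 0 0 0 0 0.06 0.5;0 0 0 0 0 0.09 0.5;0 0 0 0 0 0.12 0.5;0 0 0 0 0 0.15 0.5;0 0 0 0 0 0.18 0.5;0 0 0 0 0 0.21 0.5;0 0 0 0 0 0.21 0.5;0 0 0 0 0 0.21 0.5' 25 >/dev/null;python3 -c "
from h import *
st()"
```

```text
t 6.1 grip pt [534.3 -58.9 124.2] yaw -37.98 z [ 0.001 -0.    -1.   ] F [ 2.3 -4.2  5.5] M [-0.87 -0.22  0.12] w 0.57 ff 25.0 q [-0.22  0.1   1.56  0.    1.48  0.45] e6 0.097
```

```bash
python3 -m crank '0 0 0 0 0 -0.02 0.5;0 0 0 0 0 -0.045 0.5;0 0 0 0 0 -0.045 0.5;0 0 -0.02 0 0 -0.045 0.5;0 0 -0.05 0 0 -0.045 0.5;0 0 -0.08 0 0 -0.045 0.5' 40 >/dev/null;python3 -c "
from h import *
st()";  python3 -m crank '0 0 -0.07 0 0 0 0.5;0 0 -0.15 0 0 0 0.5;0 0 -0.23 0 0 0 0.5;0 0 -0.31 0 0 0 0.5;0 0 -0.38 0 0 0 0.5;0 0 -0.42 0 0 0 0.5;0 0 -0.42 0 0 0 0.5' >/dev/null;python3 -c "
from h import *
st(); cam('wrist','w2.png')
plan(537,145,224,-34); plan(537,240,224,-34)"
```

```text
t 6.7 grip pt [532.9 -57.9 137.7] yaw -33.91 z [-0.004  0.002 -1.   ] F [ 3.  -0.5 -6.9] M [-0.23 -0.74 -0.11] w 0.566 ff 40.0 q [-0.21  0.09  1.54  0.    1.52  0.38] e6 -0.078
t 7.4 grip pt [534.3 -58.8 225.4] yaw -33.9 z [ 0.002 -0.    -1.   ] F [ 0.3 -0.7 -5.9] M [-0.04  0.07  0.01] w 0.566 ff 40.0 q [-0.22  0.06  1.4   0.    1.68  0.38] e6 -0.002
plan [ 0.855 -0.555  0.001] [-0.    -0.     0.001] dist 203.82720220132188
plan [ 1.249e+00 -8.200e-01  1.000e-03] [-0.    -0.     0.001] dist 298.8194630359551
```

View pics/w2.png

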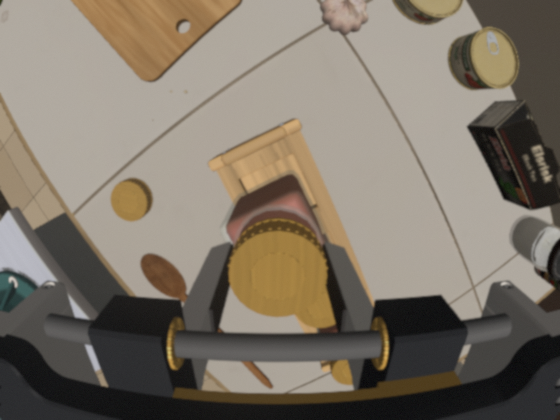

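The jar has lifted free and hangs level, with its body turned about 26-30° relative to the gripper. I'll carry it to the board.

```bash
python3 -m crank '0.08 -0.05 0 0 0 0 0.5;0.18 -0.12 0 0 0 0 0.5;0.29 -0.19 0 0 0 0 0.5;0.4 -0.26 0 0 0 0 0.5;0.51 -0.33 0 0 0 0 0.5;0.62 -0.4 0 0 0 0 0.5;0.73 -0.47 0 0 0 0 0.5;0.84 -0.55 0 0 0 0 0.5;0.92 -0.6 0 0 0 0 0.5;0.98 -0.64 0 0 0 0 0.5; 0.98 -0.64 0 0 0 0 0.5' >/dev/null;python3 -c "
from h import *
plan(537,245,224,-34);st()"
```

```text
plan [ 0.284 -0.189 -0.007] [-0.001  0.001  0.003] dist 68.34504923849478
t 8.55 grip pt [536.4 176.7 222.5] yaw -33.76 z [-0.002  0.    -1.   ] F [ 0.3 -1.3 -5.3] M [-0.12  0.11 -0.02] w 0.567 ff 40.0 q [0.22 0.12 1.34 0.   1.68 0.81] e6 0.112
```

```bash
python3 -m crank '0.08 -0.05 0 0 0 0 0.5;0.17 -0.11 0 0 0 0 0.5;0.25 -0.165 0 0 0 0 0.5;0.28 -0.185 0 0 0 0 0.5;0.28 -0.185 0.08 0 0 0 0.5;0.28 -0.185 0.16 0 0 0 0.5;0.28 -0.185 0.24 0 0 0 0.5;0.28 -0.185 0.32 0 0 0 0.5;0.28 -0.185 0.39 0 0 0 0.5;0.28 -0.185 0.42 0 0 0 0.5;0.28 -0.185 0.42 0 0 0 0.5' >/dev/null;python3 -c "
from h import *
st();cam('scene','s2.png')"
```

```text
t 9.65 grip pt [537.1 241.5 138.3] yaw -33.94 z [-0.003 -0.001 -1.   ] F [ 0.5  0.1 -5.2] M [-0.06  0.06  0.01] w 0.568 ff 40.0 q [ 0.33  0.21  1.41 -0.    1.53  0.92] e6 -0.001
```

View pics/s2.png

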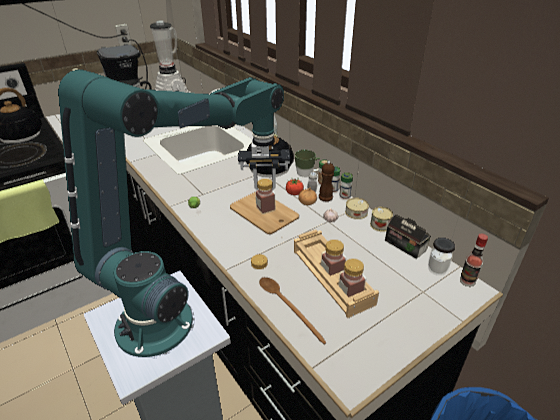

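The jar hangs upright over the board at about (265,197), and the other two jars still stand in the rack. I'll lower it about 11 mm slowly, watching the force.

```bash
python3 -m crank '0 0 0.015 0 0 0 0.5;0 0 0.03 0 0 0 0.5;0 0 0.045 0 0 0 0.5;0 0 0.05 0 0 0 0.5;0 0 0.05 0 0 0 0.5' >/dev/null;python3 -c "
from h import *
st()";python3 -m crank '0 0 0.005 0 0 0 0.5;0 0 0.01 0 0 0 0.5;0 0 0.01 0 0 0 0.5' >/dev/null;python3 -c "
from h import *
st()"
```

```text
t 10.2 grip pt [537.5 242.3 129.4] yaw -33.9 z [-0. -0. -1.] F [-0.9 -0.5 -5.1] M [-0.08  0.12  0.02] w 0.569 ff 40.0 q [0.33 0.21 1.42 0.   1.51 0.92] e6 0.0
t 10.5 grip pt [537.6 242.3 127.5] yaw -33.9 z [-0. -0. -1.] F [-0.3  1.5 -5.9] M [-0.06  0.08 -0.02] w 0.567 ff 40.0 q [0.33 0.21 1.42 0.   1.51 0.92] e6 0.0
```

```bash
python3 -m crank '0 0 0.004 0 0 0 0.5;0 0 0.007 0 0 0 0.5;0 0 0.007 0 0 0 0.5' >/dev/null;python3 -c "
from h import *
st()";python3 -m crank '0 0 0.002 0 0 0 0.5;0 0 0.004 0 0 0 0.5;0 0 0.004 0 0 0 0.5' >/dev/null;python3 -c "
from h import *
st()"
```

```text
t 10.8 grip pt [537.7 242.3 126.3] yaw -33.91 z [ 0.  0. -1.] F [-1.   0.6 -5.1] M [-0.03  0.1  -0.  ] w 0.564 ff 40.0 q [0.33 0.21 1.42 0.   1.5  0.92] e6 -0.0
t 11.1 grip pt [537.9 242.4 126.2] yaw -33.9 z [ 0.001  0.    -1.   ] F [-1.  -1.  -2.3] M [-0.09  0.22  0.02] w 0.568 ff 40.0 q [0.33 0.21 1.42 0.   1.5  0.92] e6 0.016
```

Contact: the vertical load has fallen from about 5 N to 2.3 N. I'll open the gripper and retreat upward.

```bash
python3 -m crank '0 0 0.002 0 0 0 0.5;0 0 0.002 0 0 0 0.65;0 0 0.002 0 0 0 0.9;0 0 0.002 0 0 0 0.9;0 0 0.002 0 0 0 0.9;0 0 -0.05 0 0 0 0.9;0 0 -0.2 0 0 0 0.9;0 0 -0.4 0 0 0 0.9;0 0 -0.6 0 0 0 0.9;0 0 -0.7 0 0 0 0.9;0 0 -0.7 0 0 0 0.9' >/dev/null;python3 -c "
from h import *
st();cam('wrist','w3.png')"
```

```text
t 12.2 grip pt [539.3 242.9 271.3] yaw -33.9 z [ 0.01   0.003 -1.   ] F [0.1 0.  0.7] M [-0.1   0.13  0.01] w 0.897 ff 0.0 q [0.33 0.17 1.19 0.   1.77 0.92] e6 -0.001
```

View pics/w3.png

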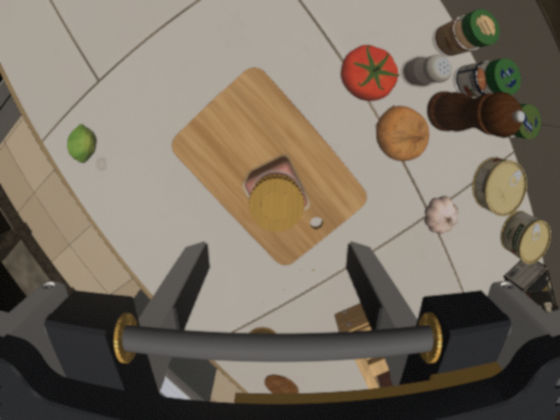

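The jar stands upright near the middle of the board, with its lid at (277,203). The gripper is clear and nothing else has moved.

```bash
python3 -c "
from h import *
print(r.job_done())"
```

```text
the job is handed in; nothing more can be done
None
```

The unsealed jar was the one in the rack's board-side hole: its lid kept turning at about 0.32 N m and I left it turned by roughly 22–26°. The jar now stands upright near the middle of the cutting board and the job is handed in; because the first lid I tried was the slack one, I never twisted the other two.

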